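# Click the big battery pack into the charging dock

### The job

Put the larger of the two black battery packs upright into the grey charging dock and push it fully down, so that the spring catch is pushed aside and clicks back over its shoulder. Do not drop it in, and leave the smaller pack where it stands.

Things in the scene. Friction and masses are not known exactly. Their poses are not given: they have to be found in the camera images.
- pack_grip (a point): Larger battery pack, black, 0.3-0.6 kg, upright: foot 70 (x) x 84 (y) x 40 mm high, centred on it a neck 32 (x) x 34 (y) x 56 mm high to grip along y; 96 mm high in all. The foot's top is a level shoulder, 19 mm wide on both x sides. This point: the neck's centre, 68 mm above the underside. z up; the same after half a turn about z.
- small_pack_grip (a point): Smaller black battery pack of the same make, upright, a bystander: foot 46 (x) x 56 (y) x 30 mm, neck 30 x 28 x 44 mm, 74 mm high in all. This point is its neck's centre, 52 mm above the underside. Too small for the dock; it stays where it stands.
- dock: Grey charging dock, fixed: base 145 x 124 x 10 mm; open-topped pocket 86 (x) x 100 (y) mm inside, its mouth flared out 8 mm at 46 mm height (back wall at the -x end: 70 mm). Origin on the bench under the pocket's centre; z up, x towards the spring catch at the +x end. Pocket floor 10 mm up: a pack fully home has its shoulder 50 mm and its neck's centre 78 mm above the origin.
- catch (a joint): Dock's steel spring catch, 40 mm wide, sliding along dock x: 0 m sprung in (rest), 0.026 m fully out. At rest its nose reaches 20 mm in over the pocket's +x end, flat underside 52 mm above the bench; above it a 45 deg slope rises outward to 80 mm. A foot pushed down (about 10 N, more than its weight) drives it out some 12 mm; it springs back over a shoulder below 52 mm.
There are look-alikes about, which are no part of the job. What is shaped like the part that bears pack_grip but blue or purple is not meant.

How it is judged (in metres and radians):
On the way:
1. the pack's foot pushes the catch aside by more than 3 mm (value of joint catch above 0.003 m and horizontal distance between pack_grip and dock below 0.025 m), for 0.02 s.
At the end, for the whole second after the job is handed in: The larger pack stands upright (within 7 degrees) and at rest in the dock's pocket, its neck's centre less than 83 mm above the dock's underside and within 18 mm of the pocket's centre, and the catch has sprung back to within 4 mm of its rest, over the shoulder (z of pack_grip in the frame of dock below 0.083 m and horizontal distance between pack_grip and dock below 0.018 m and angle between pack_grip's own z axis and vertical below 0.12 rad and value of joint catch below 0.004 m and linear speed of pack below 0.03 m/s); the robot touches nothing.
It fails at once if the smaller pack is moved by more than 30 mm (distance of small_pack_grip from where it was at the start of the episode above 0.03 m).
It fails at once if the larger pack is dropped (falls freely faster than 0.8 m/s) (linear speed of pack above 0.8 m/s and contact force between pack and the fingers below 0.2 N).
It also fails if it takes over 40 s, if anything falls off the work surface, if the arm or the gripper's body presses on something with over 40 N, if the wrist force passes 120 N, or if a joint passes its speed limit or range.

### The arm

A 7-joint arm with a two-finger parallel gripper is mounted at the origin on the work surface. World frame = base frame: x ahead of the robot, y to its left, z up, the work surface at z = 0. Lengths are in mm, angles in rad, forces in N, time in s.
With the tool pointing down it reaches from about 350 to 900 mm from the base axis. Payload 19.9 kg.
Tool frame: the origin (TCP) lies midway between the tips of the shut fingers; the grasp point (between the pads) lies 19 mm behind it (arm.pinch_z is the distance from the TCP to the grasp point, in mm); z points along the fingers, y is the line along which they close (so a half turn about z gives the same grasp; the last joint's range is limited). The gripper opens to 94 mm and grips with 3 to 60 N. Pads are 16 mm wide; open, the fingers measure 119 mm over their backs; the gripper's body (75 mm by 177 mm) begins 78 mm behind the grasp point.
Start: joints at [-1.278, 0.417, -0.01, 1.614, 0.005, 1.111, -0.053], TCP at [205.352, 590.279, 205.425] pointing down, gripper open.
Joint ranges: [-2.81, 2.81], [-0.39, 2.02], [-1.27, 1.25], [0.06, 2.57], [-1.19, 4.33], [0.19, 2], [-2.82, 2.82]. Speed limits (rad/s): [1.89, 1.89, 2.39, 2.39, 3.01, 3.01, 3.01].

### API

Orientations are given as a unit quaternion [x, y, z, w].
In Python, from rig import arm, get_image, calibration, hand_in gives the robot as it stands. The module is installed in compiled form; this text tells all that it offers.
- The arm moves only by the tool play_rows, never from a script. Its arguments are lists of equal length, an entry for each row: "turn": the turn, a rotation vector about the tool's x, y, z in rad, a list of three; "delta_pos": the shift along the tool's x, y, z in mm, a list of three; "claw": the finger opening in mm, from 0 to 94. In form: {"turn": [[rx, ry, rz], ...], "delta_pos": [[tx, ty, tz], ...], "claw": [claw, ...]}. A call has 1 to 20 rows; each row shifts and turns the commanded pose from where the row before left it, along the tool's axes as they then stand; what a row does not reach is not made up. A row lasts 1/10 s, in which the tool goes at most 50 mm and 8.59 degrees, less where a joint would pass 70% of its speed; a pose out of reach is approached as far as the arm can. A call is refused whole if a number of a shift passes 50 or a number of a turn 0.15, either way. A call with a gripper value outside its range is refused whole. The fingers move at their own pace and stop on an object; "grip_force" is the grip in N (left out, the last holds). Time passes only in rows, so rows that do not move let the fingers close. It gives the time, the measured TCP pose, the force, the opening and the grip force at its end, in the units of the state.
- arm.observe(): the state, without advancing time (a new reading comes with each control period).
- get_image(name): name is "scene" or "top"; returns the picture (420x560x3 uint8, blue, green, red); there is no depth.
- calibration(name): a dict with "mtx" (3x3 intrinsics, pixels), "k1" (the pictures are not rectified: a ray, as slopes to the right and down, at radius r is drawn at 1 + k1 r^2 times it, then the intrinsics apply), "world_to_cam" (4x4, takes a point from world to camera coordinates). Camera axes: x right, y down, z forward; pixel columns grow to the right and rows downward; lengths in mm; the calibration is good to about 2 mm. A picture is of the moment at which its call begins. calibration takes no time and is no camera call.
- hand_in(): hands the job in; it is judged then, once.
The state is a dict: "clock": time; "joints": joint angles; "dq": joint speeds; "effort": joint torques, N m; "tool_pos": TCP position; "tool_rot": TCP orientation; "wrist_force": force on the tool from outside, world axes, zero at the start; "ft_torque": the same for the moment, N m; "grip_width": opening from 0.0 (shut) to 1.0 (fully open); "grip_force": force on a finger pad.
Only numpy, scipy, OpenCV 4.12 (cv2) and the standard library are available. Lean on these libraries where they do the work, as an engineer would, in place of code of your own. Each camera call takes 0.05 s, during which the arm holds its last target. There are 200 camera calls.

## Working session

There is one attempt and no reset: what is moved stays moved. The work goes in short steps, Python scripts to look and compute and a tool call to move; the robot and the scene stay as the last step left them, time stands still between calls to the robot, and variables do not carry over. Pictures are saved under pics/ and viewed, at most 10 in all, crops included, and the job is handed in when it is done.

Besides the shell and the picture viewer there is one more tool, called after "Call:" by a JSON object that holds its "op" and its "data", one argument or row to a line. play_rows: Moves the arm, as the interface text tells. Its arguments: {"type":"object","properties":{"turn":{"type":"array","items":{"type":"array","items":{"type":"number"}}},"delta_pos":{"type":"array","items":{"type":"array","items":{"type":"number"}}},"claw":{"type":"array","items":{"type":"number"}},"grip_force":{"type":"number"}},"required":["turn","delta_pos","claw"]}

```bash
mkdir -p pics
cat > h.py <<'E'
import numpy as np, cv2
from rig import arm,get_image,calibration,hand_in
def ray(cam,uv):
    c=calibration(cam);K=np.array(c["mtx"]);T=np.array(c["world_to_cam"])
    d=cv2.undistortPoints(np.array([[uv]],float),K,np.array([c["k1"],0,0,0.]))[0,0] if 0 else None
    s=(np.linalg.inv(K)@[uv[0],uv[1],1])[:2];q=s.copy()
    for _ in range(30): q=s/(1+c["k1"]*(q@q))
    R=T[:3,:3];return -R.T@T[:3,3],R.T@np.r_[q,1]
def onz(cam,uv,z):
    o,d=ray(cam,uv);return o+d*(z-o[2])/d[2]
def proj(cam,p):
    c=calibration(cam);T=np.array(c["world_to_cam"]);q=T[:3,:3]@p+T[:3,3];s=q[:2]/q[2];s=s*(1+c["k1"]*(s@s))
    return (np.array(c["mtx"])@np.r_[s,1])[:2]
E
python3 - <<'E'
from h import *
a=get_image("top");b=get_image("scene")
cv2.imwrite("pics/top0.png",a);cv2.imwrite("pics/scene0.png",b)
for n in("top","scene"):
    c=calibration(n);o,d=ray(n,(280,210));print(n,o,d,c["mtx"][0],c["k1"])
s=arm.observe();print(s)
E
```

```text
top [300.96499155 -67.51417318 976.83449801] [ 0.19393457 -0.00900953 -0.98099342] [437.88400116   0.         277.69031115] 0.00708355018276869
scene [1049.62223367 -469.52944361 1088.13563218] [-0.44753625  0.33229178 -0.83038794] [512.25892955   0.         273.7412568 ] -0.07129754401771453
{'clock': 0.1, 'joints': array([-1.2774983 ,  0.41794051, -0.01033513,  1.61410997,  0.0046989 ,
        1.11070183, -0.05299441]), 'dq': array([-0.00046901, -0.00147931, -0.0016002 , -0.00254915,  0.00175859,
        0.00192011,  0.00051348]), 'effort': array([-1.70362850e-04, -8.52559304e+01,  6.39246516e-01, -4.26684201e+01,
       -4.89764242e-02,  1.64659851e-02,  2.95735958e-05]), 'tool_pos': array([205.24060529, 589.97587147, 204.87300655]), 'tool_rot': array([ 1.66597332e-01,  9.86024851e-01, -5.64778280e-04, -5.82710723e-05]), 'wrist_force': array([ 0.87511776, -0.45049181,  0.30682274]), 'ft_torque': array([ 0.01574786,  0.02758619, -0.02651785]), 'grip_force': 0.0, 'grip_width': 1.0012033466622439}
```

View pics/top0.png

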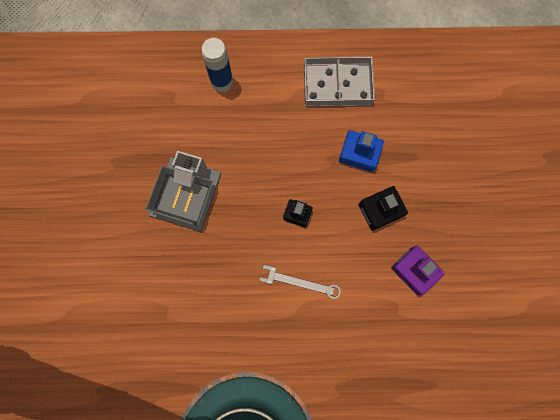

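View pics/scene0.png

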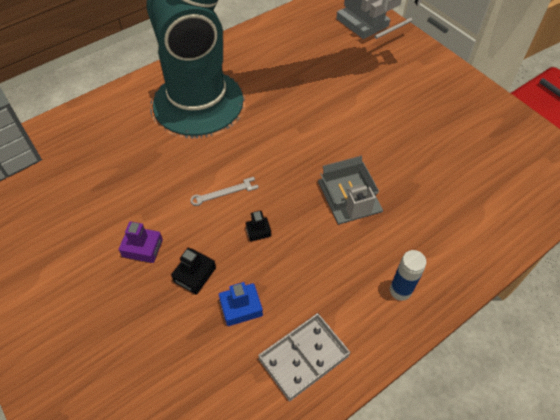

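Candidates in the top view are the large black pack (384,208), the small black pack (298,211), the blue one (361,150) and the purple one (418,270). I choose (384,208). The dock is at (184,195), with its catch at the far end (187,165). Next: a close crop of each.

Run:
```python
from h import *
a=cv2.imread("pics/top0.png")
p=cv2.resize(a[175:245,345:425],None,fx=5,fy=5,interpolation=cv2.INTER_CUBIC)
d=cv2.resize(a[145:235,140:225],None,fx=4.7,fy=4.7,interpolation=cv2.INTER_CUBIC)
H=max(p.shape[0],d.shape[0]);im=np.zeros((H,p.shape[1]+d.shape[1],3),np.uint8)
im[:p.shape[0],:p.shape[1]]=p;im[:d.shape[0],p.shape[1]:]=d
print(im.shape);cv2.imwrite("pics/crop.png",im)
for cam,box in(("top",(345,175,425,245)),("scene",(160,235,225,300))):
    m=cv2.imread("pics/%s0.png"%cam);x0,y0,x1,y1=box;c=m[y0:y1,x0:x1];mx=c.max(2).astype(int);mn=c.min(2).astype(int)
    g=((mx-mn<25)&(mx>70)).astype(np.uint8)
    n,l,st,ce=cv2.connectedComponentsWithStats(g);i=1+np.argmax(st[1:,4]);uv=ce[i]+[x0,y0];print(cam,"label",st[i],uv,onz(cam,uv,96))
    k=((mx<50)|(l==i)).astype(np.uint8)
    cs=max(cv2.findContours(k,0,2)[0],key=cv2.contourArea);print(" blob",cv2.minAreaRect(cs))
    for r in cv2.boxPoints(cv2.minAreaRect(cs))+[x0,y0]: print("  ",r,onz(cam,r,40)[:2],onz(cam,r,0)[:2])
    q=max(cv2.findContours((l==i).astype(np.uint8),0,2)[0],key=cv2.contourArea)
    for r in cv2.boxPoints(cv2.minAreaRect(q))+[x0,y0]: print("  lab",r,onz(cam,r,96)[:2])
```

```text
(423, 800, 3)
top label [ 40  19  13  14 110] [391.08181818 200.70909091] [ 491.42441164 -304.54685032   96.        ]
 blob ((37.40000915527344, 32.79999542236328), (33.09380340576172, 40.24921798706055), 63.43495178222656)
   [357.0000124  201.99999619] [ 501.68028805 -244.89027892] [ 510.25022424 -252.46370224]
   [393.00001144 183.99999809] [ 541.17071061 -326.23042273] [ 551.42676841 -337.2768242 ]
   [407.80000687 213.59999466] [ 474.32716786 -354.15666338] [ 481.72920853 -366.39543088]
   [371.80000687 231.59999084] [ 435.86905879 -273.66492887] [ 441.6290545  -282.46694272]
  lab [384.60000229 197.20000076] [ 499.01046485 -291.66090857]
  lab [392.20000076 193.40000153] [ 506.83148418 -307.83227781]
  lab [397.60000229 204.20000076] [ 483.89962706 -317.4679096 ]
  lab [390.00000381 208.        ] [ 476.15389011 -301.3586881 ]
scene label [22 15 14 11 89] [188.75280899 254.83146067] [ 491.36669269 -305.79198062   96.        ]
 blob ((33.023582458496094, 35.95754623413086), (34.77203369140625, 37.78302001953125), 29.05460548400879)
   [168.65094185 279.02829742] [ 486.74286475 -365.81370574] [ 465.26169947 -361.85560205]
   [187.         245.99999905] [ 436.91993989 -287.71234438] [ 413.53738233 -280.77365844]
   [217.39622498 262.88679504] [ 517.34944469 -253.81470372] [ 497.03631831 -245.58238213]
   [199.04716492 295.91509247] [ 563.08924066 -331.50995822] [ 544.5216821  -326.24272061]
  lab [181.8235321  255.29411888] [ 483.28582036 -318.82352531]
  lab [185.97058868 248.38235378] [ 473.5723377  -302.41764989]
  lab [195.52941132 254.11764717] [ 498.70648613 -292.70745556]
  lab [191.38235474 261.02941132] [ 508.13963829 -309.06795051]
```

View pics/crop.png

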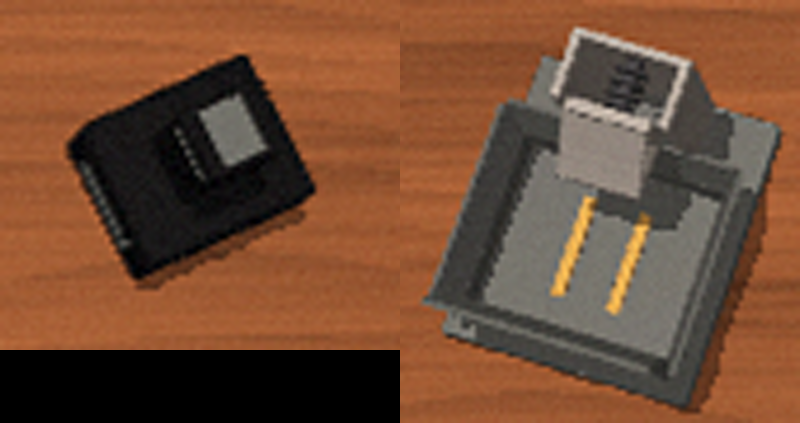

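The crop confirms the black large pack: grey-topped neck centred at about (391,201), foot yaw about 22.5°. The dock pocket lies below the catch, and its base corners are visible. I measure the dock in both views and plan the swing to the pack.

Run:
```python
from h import *
b=cv2.imread("pics/scene0.png");cv2.imwrite("pics/cropS.png",cv2.resize(b[145:235,310:390],None,fx=6.5,fy=6.5,interpolation=cv2.INTER_CUBIC))
P=lambda x,y:((x-400)/4.7+140,y/4.7+145)
for n,p,z in[("base TR",(780,125),10),("base BR",(690,408),10),("base BL",(443,330),10),("base TL",(543,58),10),
 ("floor BL",(482,300),10),("floor BR",(660,355),10),("floor TR",(718,195),10),("floor TL",(535,150),10),
 ("catch face top L",(565,105),80),("catch face top R",(655,128),80),("catch bot L",(558,178),52),("catch bot R",(640,200),52),
 ("gold1 top",(590,197),10),("gold1 bot",(557,296),10),("gold2 top",(645,215),10),("gold2 bot",(612,313),10),("rim L far",(500,103),46),("backwall L",(428,300),70),("backwall R",(690,375),70)]:
    print(n,onz("top",P(*p),z)[:2].round(1))
# swing plan
az0,az1=np.deg2rad([70.8,-31.7]);r0,r1=624.6,577;y0,y1=70.8,-67.5;N=24
pts=[];
for i in range(N+1):
    t=i/N;A=az0+(az1-az0)*t;r=r0+(r1-r0)*t;pts.append(([r*np.cos(A),r*np.sin(A)],np.deg2rad(y0+(y1-y0)*t)))
for i in range(0,N):
    d=np.subtract(pts[i+1][0],pts[i][0]);ty=pts[i][1];y=np.array([np.cos(ty),np.sin(ty)]);x=np.array([-y[1],y[0]])
    print(i,(d@x).round(1),(d@y).round(1),end="; ")
```

```text
base TR [583.6  57.6]
base BR [445.   98.8]
base BL [484.2 217.3]
base TL [619.2 174. ]
floor BL [498.6 199.3]
floor BR [470.7 113.6]
floor TR [548.9  87.2]
floor TL [572.6 176.4]
catch face top L [573.8 145.9]
catch face top R [562.5 105. ]
catch bot L [547.2 154.7]
catch bot R [536.2 116.5]
gold1 top [548.7 149.1]
gold1 bot [500.1 163.5]
gold2 top [539.4 122.3]
gold2 bot [491.4 137. ]
rim L far [585.5 184.5]
backwall L [486.7 206.9]
backwall R [450.9  88.8]
0 -46.4 -3.7; 1 -46.3 -2.5; 2 -46.2 -1.3; 3 -46.1 -0.1; 4 -45.9 1.1; 5 -45.7 2.3; 6 -45.5 3.4; 7 -45.2 4.6; 8 -45.0 5.8; 9 -44.7 6.9; 10 -44.3 8.0; 11 -44.0 9.1; 12 -43.6 10.2; 13 -43.1 11.3; 14 -42.7 12.4; 15 -42.2 13.5; 16 -41.7 14.5; 17 -41.2 15.5; 18 -40.6 16.5; 19 -40.1 17.5; 20 -39.5 18.5; 21 -38.8 19.4; 22 -38.2 20.3; 23 -37.5 21.3;
```

View pics/cropS.png

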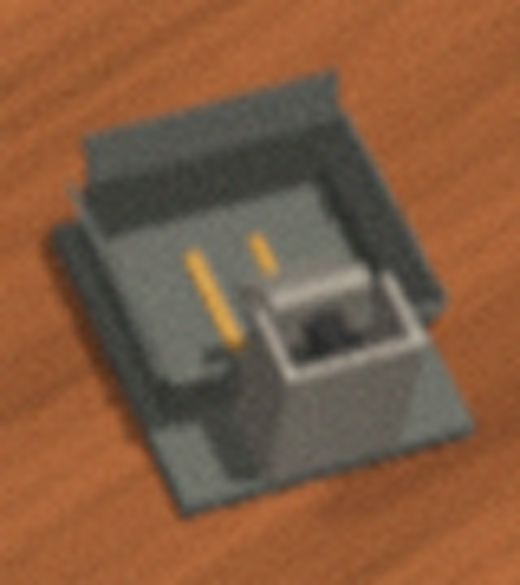

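The dock origin comes out at about (519,142) with yaw about -17°. The catch nose and slope, floor and base sizes all agree. The pack is at about (491.5,-303.5) with yaw 22.5°. Swinging over now.

Call:
{"op": "play_rows", "data": {
  "turn": [
    [0, 0, 0.1],
    [0, 0, 0.1],
    [0, 0, 0.1],
    [0, 0, 0.1],
    [0, 0, 0.1],
    [0, 0, 0.1],
    [0, 0, 0.1],
    [0, 0, 0.1],
    [0, 0, 0.1],
    [0, 0, 0.1],
    [0, 0, 0.1],
    [0, 0, 0.1],
    [0, 0, 0.1],
    [0, 0, 0.1],
    [0, 0, 0.1],
    [0, 0, 0.1],
    [0, 0, 0.1],
    [0, 0, 0.1],
    [0, 0, 0.1],
    [0, 0, 0.1]
  ],
  "delta_pos": [
    [-46, -4, 0],
    [-46, -3, 0],
    [-46, -1, 0],
    [-46, 0, 0],
    [-46, 1, 0],
    [-46, 2, 0],
    [-46, 3, 0],
    [-45, 5, 0],
    [-45, 6, 0],
    [-45, 7, 0],
    [-44, 8, 0],
    [-44, 9, 0],
    [-44, 10, 0],
    [-43, 11, 0],
    [-43, 12, 0],
    [-42, 13, 0],
    [-42, 14, 0],
    [-41, 15, 0],
    [-41, 16, 0],
    [-40, 17, 0]
  ],
  "claw": [94, 94, 94, 94, 94, 94, 94, 94, 94, 94, 94, 94, 94, 94, 94, 94, 94, 94, 94, 94]
}}

```text
clock: 2.1
tool_pos: [566.2, -148.2, 205.3]
tool_rot: [0.921, 0.391, -0.0, 0.0]
wrist_force: [0.4, 0.1, -0.0]
grip_width: 1.002
grip_force: 0.0
```

```bash
cat >> h.py <<'E'
from scipy.spatial.transform import Rotation as Ro
def goto(p,yaw):
    "remaining shift in present tool axes, and turn about tool z, to reach p with tool y at yaw deg"
    s=arm.observe();R=Ro.from_quat(s["tool_rot"]).as_matrix()
    y=np.deg2rad(yaw);c=np.c_[[-np.sin(y),np.cos(y),0],[np.cos(y),np.sin(y),0],[0,0,-1]]
    c[:,0]=np.cross(c[:,1],c[:,2])
    print("t",s["clock"],"pos",s["tool_pos"].round(1),"yaw",np.degrees(np.arctan2(R[1,1],R[0,1])).round(2),"shift",(R.T@(np.array(p)-s["tool_pos"])).round(1),"turn",Ro.from_matrix(R.T@c).as_rotvec().round(3),"F",s["wrist_force"].round(1),"grip",s["grip_width"].round(3),s["grip_force"],"q",s["joints"].round(2))
E
python3 -c "
from h import *
goto([491.5,-303.5,200],-67.5)"
```

```text
Traceback (most recent call last):
  File "h.py", line 20, in goto
    print("t",s["clock"],"pos",s["tool_pos"].round(1),"yaw",np.degrees(np.arctan2(R[1,1],R[0,1])).round(2),"shift",(R.T@(np.array(p)-s["tool_pos"])).round(1),"turn",Ro.from_matrix(R.T@c).as_rotvec().round(3),"F",s["wrist_force"].round(1),"grip",s["grip_width"].round(3),s["grip_force"],"q",s["joints"].round(2))
                                                                                                                                                                                                                                                     ^^^^^^^^^^^^^^^^^^^^^
AttributeError: 'float' object has no attribute 'round'
```

```bash
sed -i 's/s\["grip_width"\].round(3)/round(s["grip_width"],3)/' h.py
python3 -c "
from h import *
goto([491.5,-303.5,200],-67.5)"
```

```text
t 2.1 pos [ 566.2 -148.2  205.3] yaw -44.01 shift [-163.6   54.1    5.3] turn [-0.    0.    0.41] F [ 0.4  0.1 -0. ] grip 1.002 0.0 q [-0.32  0.41  0.67  1.73 -0.28  1.1  -0.32]
```

Call:
{"op": "play_rows", "data": {
  "turn": [
    [0, 0, 0],
    [0, 0, 0],
    [0, 0, 0],
    [0, 0, 0],
    [0, 0, 0.1],
    [0, 0, 0.1],
    [0, 0, 0.1],
    [0, 0, 0.11],
    [0, 0, 0],
    [0, 0, 0]
  ],
  "delta_pos": [
    [-40, 14, 0],
    [-40, 14, 0],
    [-40, 13, 0],
    [-40, 13, 0],
    [-4, 0, 5],
    [0, 0, 0],
    [0, 0, 0],
    [0, 0, 0],
    [0, 0, 0],
    [0, 0, 0]
  ],
  "claw": [94, 94, 94, 94, 94, 94, 94, 94, 94, 94]
}}

```text
clock: 3.1
tool_pos: [492.3, -302.2, 200.3]
tool_rot: [0.98, 0.199, -0.0, -0.0]
wrist_force: [-0.6, -0.3, 0.4]
grip_width: 1.003
grip_force: 0.0
```

```bash
python3 -c "
from h import *
goto([491.5,-303.5,49],-67.5)
b=get_image('scene');cv2.imwrite('pics/s1.png',cv2.resize(b[110:330,90:310],None,fx=2.7,fy=2.7,interpolation=2))"
```

```text
t 3.1 pos [ 492.3 -302.2  200.3] yaw -67.06 shift [ -1.2   0.9 151.3] turn [-0.     0.     0.008] F [-0.6 -0.3  0.4] grip 1.003 0.0 q [-0.12  0.43  0.81  1.76 -0.35  1.1  -0.37]
```

View pics/s1.png

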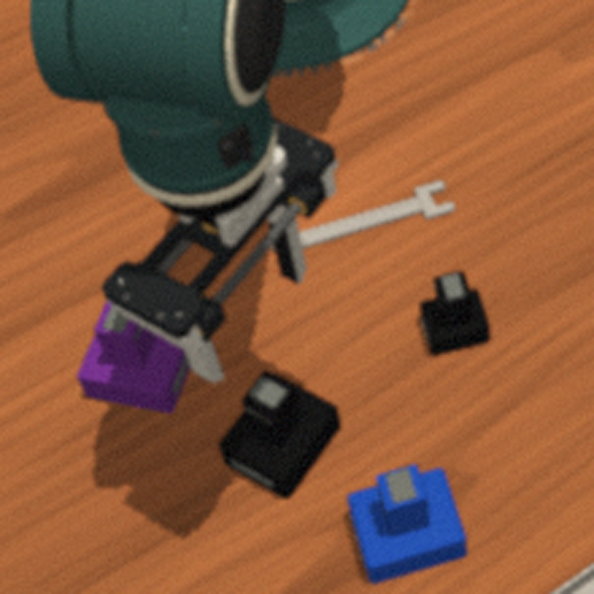

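The gripper is above the pack (neck at crop 268,392) and aligned along its y. The purple and blue packs are clear of the fingers. Descending and gripping.

Call:
{"op": "play_rows", "data": {
  "turn": [
    [0, 0, 0.008],
    [0, 0, 0],
    [0, 0, 0],
    [0, 0, 0],
    [0, 0, 0],
    [0, 0, 0],
    [0, 0, 0],
    [0, 0, 0],
    [0, 0, 0],
    [0, 0, 0],
    [0, 0, 0],
    [0, 0, 0],
    [0, 0, 0],
    [0, 0, 0],
    [0, 0, 0]
  ],
  "delta_pos": [
    [-1, 1, 40],
    [0, 0, 40],
    [0, 0, 35],
    [0, 0, 20],
    [0, 0, 12],
    [0, 0, 4],
    [0, 0, 0],
    [0, 0, 0],
    [0, 0, 0],
    [0, 0, 0],
    [0, 0, 0],
    [0, 0, 0],
    [0, 0, 0],
    [0, 0, 0],
    [0, 0, 0]
  ],
  "claw": [94, 94, 94, 94, 94, 94, 94, 94, 28, 28, 28, 28, 28, 28, 28],
  "grip_force": 40
}}

```text
clock: 4.65
tool_pos: [491.8, -303.7, 49.5]
tool_rot: [0.981, 0.193, -0.0, 0.0]
wrist_force: [-0.2, -0.3, -1.0]
grip_width: 0.44
grip_force: 0.0
```

```bash
python3 -c "
from h import *
goto([491.5,-303.5,49],-67.5)"
```

```text
t 4.65 pos [ 491.8 -303.7   49.5] yaw -67.72 shift [-0.2 -0.3  0.5] turn [ 0.     0.    -0.004] F [-0.2 -0.3 -1. ] grip 0.44 0.0 q [-0.01  0.63  0.68  1.87 -0.52  0.83 -0.24]
```

Call:
{"op": "play_rows", "data": {
  "turn": [
    [0, 0, 0],
    [0, 0, 0],
    [0, 0, 0],
    [0, 0, 0],
    [0, 0, 0]
  ],
  "delta_pos": [
    [0, 0, 0],
    [0, 0, 0],
    [0, 0, 0],
    [0, 0, 0],
    [0, 0, 0]
  ],
  "claw": [20, 20, 20, 20, 20],
  "grip_force": 50
}}

```text
clock: 5.15
tool_pos: [491.8, -303.7, 49.5]
tool_rot: [0.981, 0.193, 0.0, 0.0]
wrist_force: [0.8, -1.6, -0.4]
grip_width: 0.361
grip_force: 49.8
```

Opening is 33.9 mm, matching the 34 mm neck, at 50 N. Lift.

Call:
{"op": "play_rows", "data": {
  "turn": [
    [0, 0, 0],
    [0, 0, 0],
    [0, 0, 0],
    [0, 0, 0],
    [0, 0, 0],
    [0, 0, 0],
    [0, 0, 0],
    [0, 0, 0]
  ],
  "delta_pos": [
    [0, 0, -10],
    [0, 0, -25],
    [0, 0, -35],
    [0, 0, -35],
    [0, 0, -35],
    [0, 0, -25],
    [0, 0, -10],
    [0, 0, 0]
  ],
  "claw": [20, 20, 20, 20, 20, 20, 20, 20]
}}

```text
clock: 5.95
tool_pos: [492.0, -303.6, 225.3]
tool_rot: [0.981, 0.193, 0.001, 0.0]
wrist_force: [-0.1, -0.6, -4.5]
grip_width: 0.362
grip_force: 49.8
```

Call:
{"op": "play_rows", "data": {
  "turn": [
    [0, 0, 0],
    [0, 0, 0],
    [0, 0, 0],
    [0, 0, 0.06],
    [0, 0, 0.06],
    [0, 0, 0.06],
    [0, 0, 0.06],
    [0, 0, 0.06],
    [0, 0, 0.06],
    [0, 0, 0.06],
    [0, 0, 0.06],
    [0, 0, 0.06],
    [0, 0, 0.06],
    [0, 0, 0.06],
    [0, 0, 0],
    [0, 0, 0]
  ],
  "delta_pos": [
    [8, -17, 0],
    [16, -33, 0],
    [16, -33, 0],
    [16, -33, 0],
    [18, -32, 0],
    [20, -31, 0],
    [22, -30, 0],
    [24, -29, 0],
    [25, -27, 0],
    [26, -26, 0],
    [27, -24, 0],
    [28, -23, 0],
    [28, -21, 0],
    [15, -10, 0],
    [0, 0, 0],
    [0, 0, 0]
  ],
  "claw": [20, 20, 20, 20, 20, 20, 20, 20, 20, 20, 20, 20, 20, 20, 20, 20]
}}

```text
clock: 7.55
tool_pos: [704.5, 84.3, 222.4]
tool_rot: [0.991, -0.135, -0.001, 0.001]
wrist_force: [-0.2, -0.3, -4.0]
grip_width: 0.363
grip_force: 49.8
```

```bash
python3 -c "
from h import *
goto([519,142,160],-107)"
```

```text
t 7.55 pos [704.5  84.3 222.4] yaw -105.53 shift [-194.    -6.1   62.8] turn [0.002 0.002 0.026] F [-0.2 -0.3 -4. ] grip 0.363 49.773890376091 q [-0.65  0.69  0.81  1.37 -0.5   1.3  -1.66]
```

Call:
{"op": "play_rows", "data": {
  "turn": [
    [0, 0, 0.026],
    [0, 0, 0],
    [0, 0, 0],
    [0, 0, 0],
    [0, 0, 0],
    [0, 0, 0],
    [0, 0, 0],
    [0, 0, 0],
    [0, 0, 0]
  ],
  "delta_pos": [
    [-15, -4, 0],
    [-35, -7, 0],
    [-40, 0, 0],
    [-40, 0, 0],
    [-40, 0, 0],
    [-24, 0, 0],
    [0, 0, 0],
    [0, 0, 0],
    [0, 0, 0]
  ],
  "claw": [20, 20, 20, 20, 20, 20, 20, 20, 20]
}}

```text
clock: 8.45
tool_pos: [522.9, 151.3, 224.4]
tool_rot: [0.989, -0.148, 0.0, 0.0]
wrist_force: [0.7, -0.0, -4.5]
grip_width: 0.36
grip_force: 49.8
```

```bash
python3 -c "
from h import *
goto([519,142,87],-107)
a=get_image('top')[110:290,90:330];b=get_image('scene')[90:270,260:460]
cv2.imwrite('pics/s2.png',np.hstack([cv2.resize(a,None,fx=1.8,fy=1.8,interpolation=2),cv2.resize(b,None,fx=1.8,fy=1.8,interpolation=2)]))"
```

```text
t 8.45 pos [522.9 151.3 224.4] yaw -107.05 shift [ -1.   10.  137.4] turn [ 0.    -0.    -0.001] F [ 0.7 -0.  -4.5] grip 0.36 49.773852825164795 q [-1.08  0.37  0.93  1.82 -0.32  1.12 -1.9 ]
```

View pics/s2.png

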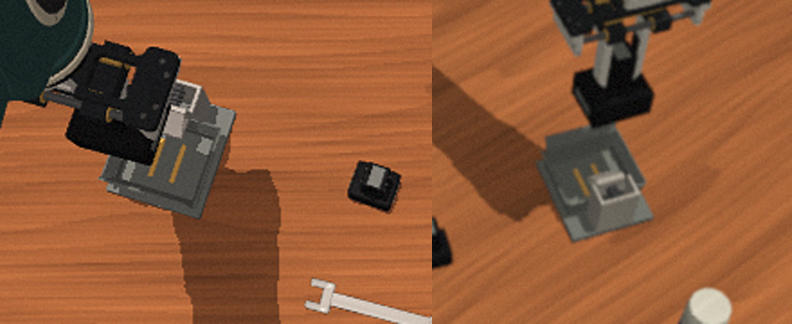

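The pack is held upright above the dock, squared to it: foot at crop (612,95) in the scene view, dock at (597,185). Correcting 10 mm and lowering to just above the slope.

Call:
{"op": "play_rows", "data": {
  "turn": [
    [0, 0, 0],
    [0, 0, 0],
    [0, 0, 0],
    [0, 0, 0],
    [0, 0, 0],
    [0, 0, 0],
    [0, 0, 0],
    [0, 0, 0]
  ],
  "delta_pos": [
    [-1, 10, 0],
    [0, 0, 15],
    [0, 0, 25],
    [0, 0, 25],
    [0, 0, 20],
    [0, 0, 12],
    [0, 0, 3],
    [0, 0, 0]
  ],
  "claw": [20, 20, 20, 20, 20, 20, 20, 20],
  "grip_force": 60
}}

```text
clock: 9.35
tool_pos: [519.0, 142.3, 124.4]
tool_rot: [0.989, -0.148, -0.0, 0.0]
wrist_force: [-0.1, 0.5, -3.8]
grip_width: 0.36
grip_force: 59.8
```

```bash
python3 -c "
from h import *
goto([519,142,59.5],-107)
a=get_image('top')[130:250,120:250];b=get_image('scene')[120:240,300:410]
cv2.imwrite('pics/s3.png',np.hstack([cv2.resize(a,None,fx=3.3,fy=3.3,interpolation=2),cv2.resize(b,None,fx=3.3,fy=3.3,interpolation=2)]))"
```

```text
t 9.35 pos [519.  142.3 124.4] yaw -107.05 shift [ 0.1  0.3 64.9] turn [ 0.    -0.    -0.001] F [-0.1  0.5 -3.8] grip 0.36 59.75853681564331 q [-0.99  0.48  0.85  1.93 -0.45  0.93 -1.79]
```

View pics/s3.png

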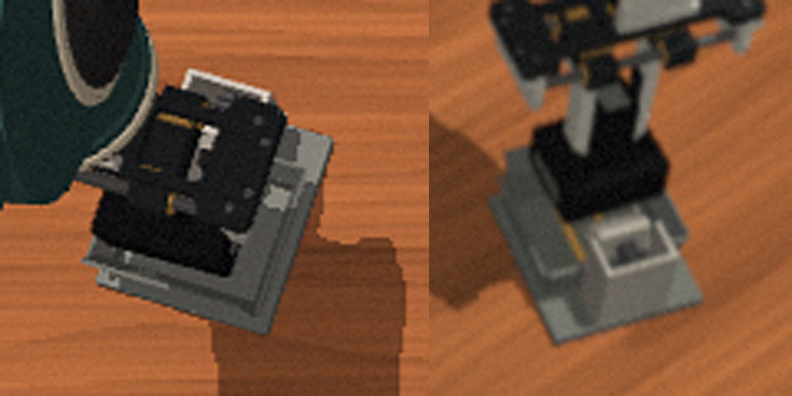

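The pack hangs just above the pocket. I check its lower corners at crop pixels (228,275) and (97,228) in the top view against the expected positions.

```bash
python3 -c "
from h import *
for uv in((228,275),(97,232)): print(onz('top',(uv[0]/3.3+120,uv[1]/3.3+130),75).round(1))
print('expect 473.3,112.1  497.8,192.4')"
```

```text
[474.8 114.8  75. ]
[503.9 199.   75. ]
expect 473.3,112.1  497.8,192.4
```

Within a few mm, which the flare takes up. Lowering and pushing.

Call:
{"op": "play_rows", "data": {
  "turn": [
    [0, 0, 0],
    [0, 0, 0],
    [0, 0, 0],
    [0, 0, 0],
    [0, 0, 0],
    [0, 0, 0]
  ],
  "delta_pos": [
    [0, 0, 6],
    [0, 0, 6],
    [0, 0, 6],
    [0, 0, 6],
    [0, 0, 6],
    [0, 0, 0]
  ],
  "claw": [20, 20, 20, 20, 20, 20]
}}

```text
clock: 10.05
tool_pos: [517.7, 142.7, 93.2]
tool_rot: [0.989, -0.148, -0.001, 0.0]
wrist_force: [-3.8, 2.3, -4.8]
grip_width: 0.357
grip_force: 60.0
```

```bash
python3 -c "
from h import *
goto([519,142,59.5],-107)"
```

```text
t 10.05 pos [517.7 142.7  93.2] yaw -107.02 shift [ 1.5  0.2 33.7] turn [ 0.001  0.002 -0.   ] F [-3.8  2.3 -4.8] grip 0.357 59.992804527282715 q [-0.96  0.53  0.81  1.95 -0.49  0.88 -1.76]
```

Call:
{"op": "play_rows", "data": {
  "turn": [
    [0, 0, 0],
    [0, 0, 0],
    [0, 0, 0],
    [0, 0, 0],
    [0, 0, 0],
    [0, 0, 0],
    [0, 0, 0],
    [0, 0, 0]
  ],
  "delta_pos": [
    [0, 0, 5],
    [0, 0, 5],
    [0, 0, 5],
    [0, 0, 5],
    [0, 0, 5],
    [0, 0, 5],
    [0, 0, 3],
    [0, 0, 0]
  ],
  "claw": [20, 20, 20, 20, 20, 20, 20, 20]
}}

```text
clock: 10.85
tool_pos: [519.3, 142.3, 61.2]
tool_rot: [0.989, -0.148, 0.0, 0.0]
wrist_force: [0.1, -0.2, -9.9]
grip_width: 0.36
grip_force: 60.0
```

```bash
python3 -c "
from h import *
goto([519,142,59.5],-107)"
```

```text
t 10.85 pos [519.3 142.3  61.2] yaw -107.04 shift [-0.2  0.4  1.7] turn [ 0.    -0.001 -0.001] F [ 0.1 -0.2 -9.9] grip 0.36 59.99070167541504 q [-0.92  0.57  0.77  1.96 -0.54  0.82 -1.72]
```

Call:
{"op": "play_rows", "data": {
  "turn": [
    [0, 0, 0],
    [0, 0, 0],
    [0, 0, 0],
    [0, 0, 0]
  ],
  "delta_pos": [
    [0, 0, 1.5],
    [0, 0, 1],
    [0, 0, 0],
    [0, 0, 0]
  ],
  "claw": [20, 20, 20, 20]
}}

```text
clock: 11.25
tool_pos: [519.5, 142.4, 59.5]
tool_rot: [0.989, -0.148, 0.001, -0.0]
wrist_force: [-0.4, -2.2, 5.3]
grip_width: 0.359
grip_force: 60.0
```

```bash
python3 -c "
from h import *
goto([519,142,59.5],-107)
b=get_image('scene')[120:240,300:410]
cv2.imwrite('pics/s4.png',cv2.resize(b,None,fx=4.5,fy=4.5,interpolation=2))"
```

```text
t 11.25 pos [519.5 142.4  59.5] yaw -107.04 shift [-0.4  0.6 -0. ] turn [-0.    -0.001 -0.001] F [-0.4 -2.2  5.3] grip 0.359 59.99700307846069 q [-0.92  0.58  0.76  1.97 -0.55  0.81 -1.72]
```

View pics/s4.png

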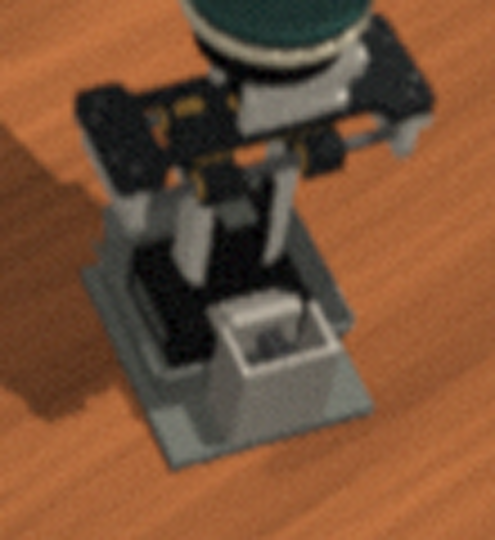

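The pack sits on the pocket floor (push force now upward) with the catch over the shoulder at (260,310). A little more push, then release and retreat straight up.

Call:
{"op": "play_rows", "data": {
  "turn": [
    [0, 0, 0],
    [0, 0, 0],
    [0, 0, 0],
    [0, 0, 0],
    [0, 0, 0],
    [0, 0, 0],
    [0, 0, 0],
    [0, 0, 0],
    [0, 0, 0],
    [0, 0, 0]
  ],
  "delta_pos": [
    [0, 0, 1],
    [0, 0, 0],
    [0, 0, 0],
    [0, 0, -1],
    [0, 0, 0],
    [0, 0, 0],
    [0, 0, 0],
    [0, 0, 0],
    [0, 0, 0],
    [0, 0, 0]
  ],
  "claw": [20, 20, 20, 20, 64, 64, 64, 64, 64, 64]
}}

```text
clock: 12.3
tool_pos: [518.9, 142.6, 58.9]
tool_rot: [0.989, -0.148, 0.0, 0.0]
wrist_force: [0.3, -0.0, -0.0]
grip_width: 0.681
grip_force: 0.0
```

Call:
{"op": "play_rows", "data": {
  "turn": [
    [0, 0, 0],
    [0, 0, 0],
    [0, 0, 0],
    [0, 0, 0],
    [0, 0, 0],
    [0, 0, 0],
    [0, 0, 0],
    [0, 0, 0],
    [0, 0, 0],
    [0, 0, 0],
    [0, 0, 0],
    [0, 0, 0],
    [0, 0, 0],
    [0, 0, 0]
  ],
  "delta_pos": [
    [0, 0, -5],
    [0, 0, -15],
    [0, 0, -25],
    [0, 0, -30],
    [0, 0, -30],
    [0, 0, -30],
    [0, 0, -20],
    [0, 40, 0],
    [0, 40, 0],
    [0, 40, 0],
    [0, 40, 0],
    [0, 40, 0],
    [0, 0, 0],
    [0, 0, 0]
  ],
  "claw": [64, 64, 64, 64, 64, 64, 64, 64, 64, 64, 64, 64, 64, 64]
}}

```text
clock: 13.7
tool_pos: [460.3, -49.0, 214.8]
tool_rot: [0.989, -0.149, 0.0, -0.001]
wrist_force: [0.2, 0.1, -0.5]
grip_width: 0.679
grip_force: 0.0
```

```bash
python3 -c "
from h import *
goto([519,142,59.5],-107)
a=get_image('top')[130:250,120:240];b=get_image('scene')[120:240,300:410]
cv2.imwrite('pics/s5.png',np.hstack([cv2.resize(a,None,fx=3.4,fy=3.4,interpolation=2),cv2.resize(b,None,fx=3.4,fy=3.4,interpolation=2)]))"
```

```text
t 13.7 pos [460.3 -49.  214.8] yaw -107.13 shift [  -0.3 -199.6  155.5] turn [-0.001 -0.001 -0.002] F [ 0.2  0.1 -0.5] grip 0.679 0.0 q [-0.91  0.19  1.07  2.01 -0.19  1.04 -1.63]
```

View pics/s5.png

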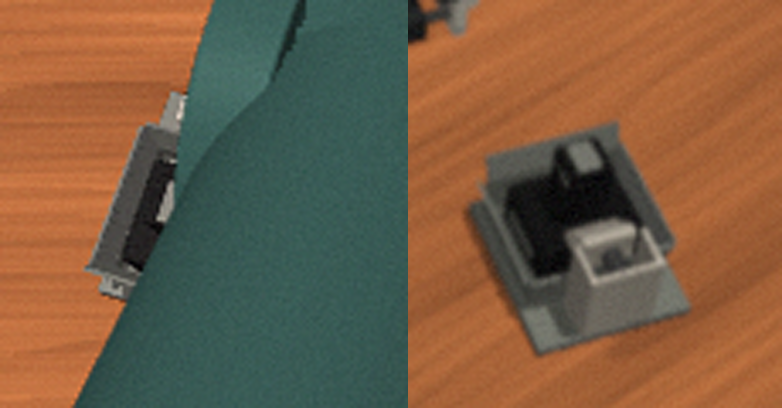

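```bash
python3 -c "
from h import *
print(onz('scene',(352.1,165.6),106))
print(hand_in())"
```

```text
[519.70617472 144.03713245 106.        ]
the job is handed in; nothing more can be done
None
```

The larger pack is upright on the dock's pocket floor, about 2 mm from the pocket's centre, and in the last picture the catch is back at rest over its shoulder. The gripper is clear, I never touched the smaller pack, and I handed the job in at about 14 s; no verdict came back.

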